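# Seat the kernel-counting plate on its locating pins

### The arm

A 6-joint arm with a two-finger parallel gripper is mounted at the origin on a cart in front of the work surface, level with it; the furniture and walls round the work are solid. World frame = base frame: x ahead of the robot, y to its left, z up, the work surface at z = 0. Lengths are in m, angles in rad, forces in N, time in s.
With the tool pointing down it reaches from about 0.35 to 0.85 m from the base axis. Payload 8.1 kg.
Tool frame: the origin (TCP) lies where the fingers leave the gripper's body, on its centre line; the fingertips stand 84 mm ahead of it and the grasp point (between the pads) lies 65 mm ahead of it; z points along the fingers, y is the line along which they close (so a half turn about z gives the same grasp; the last joint's range is limited). The gripper opens to 93 mm and grips with 3 to 60 N. Pads are 15 mm wide; open, the fingers measure 128 mm over their backs; the gripper's body (75 mm by 188 mm) begins 65 mm behind the grasp point.
Start: joints at [-1.404, 0.13, 1.488, -0, 1.523, -0.085], TCP at [0.15, -0.581, 0.303] pointing down, gripper open.
Joint ranges: [-2.96, 2.96], [-0.89, 2.26], [0.02, 2.5], [-1.34, 4.48], [0, 2.73], [-2.66, 2.66]. Speed limits (rad/s): [2.39, 2.39, 2.79, 3.14, 3.14, 3.14].

### API

Orientations are given as a rotation vector (axis times angle).
In Python, from plant import robot gives the robot as it stands.
- The arm moves only by the shell command python3 -m jog 'ROWS' [FORCE]. ROWS is text: rows parted by semicolons, each of 5 numbers parted by spaces: the opening, from 0 (shut) to 1 (fully open), then the shift along the tool's x, y, z in m, then the turn about the tool's z in degrees. A call has 1 to 10 rows; each row shifts and turns the commanded pose from where the row before left it, along the tool's axes as they then stand; what a row does not reach is not made up. A row lasts 1/12 s, in which the tool goes at most 41.7 mm and 7.16 degrees, less where a joint would pass 70% of its speed; a pose out of reach is approached as far as the arm can. A call with a gripper value outside its range is refused whole. The fingers move at their own pace and stop on an object; FORCE is the grip in N (left out, the last holds). Time passes only in rows, so rows that do not move let the fingers close. It gives the time, the measured TCP pose, the force, the opening and the grip force at its end, in the units of the state.
- robot.read_state(): the state, without advancing time (a new reading comes with each control period).
- robot.read_camera(name): name is "side" or "top" or "wrist"; returns a dict with "color" (384x512x3 uint8, red, green, blue), "intrinsics" (3x3 intrinsics, pixels), "pose" (4x4, takes a point from camera to world coordinates); the wrist camera has in their place "tool_from_camera" (4x4, takes a point from camera to tool coordinates, whose origin is the TCP and whose axes are the flange's). Camera axes: x right, y down, z forward; pixel columns grow to the right and rows downward; lengths in m; the calibration is good to about 2 mm. A picture is of the moment at which its call begins: read the wrist's pose just before it. There is no depth.
- robot.close_job(): hands the job in; it is judged then, once.
The state is a dict: "t": time; "q": joint angles; "dq": joint speeds; "joint_torque": joint torques, N m; "tool_pos": TCP position; "orientation": TCP orientation; "force": force on the tool from outside, world axes, zero at the start; "wrist_torque": the same for the moment, N m; "opening": finger opening in m; "gripper_force": force on a finger pad.
Only numpy, scipy, OpenCV 4.12 (cv2) and the standard library are available. Lean on these libraries where they do the work, as an engineer would, in place of code of your own. Each camera call takes 0.05 s, during which the arm holds its last target. There are 200 camera calls.

### The job

The perforated kernel-counting plate has been left crooked on its base, its far part riding on top of the base's two locating pins. Nudge the plate sideways and forwards with the fingertips, without lifting it off the base, until its two locating holes drop over the pins and it lies flat on the base. Leave the weights, the tin, the magnifier and the brush around it standing where they are.

Things in the scene. Friction and masses are not known exactly. Their poses are not given: they have to be found in the camera images.
- board_base: Fixed grey base slab without rim or fence, x = -140 to +85, y = -85 to +85 mm, flat top 16 mm above the worktop. Origin on the worktop, below where the centre of the seated plate belongs; x points away from the robot, y left, z up. Two steel locating pins stand on it at x = +25, y = +32 and -32 mm. Its position varies by some 10 cm, its yaw from -0.4 to 0.15 rad.
- counting_plate: Loose aluminium plate 140 (x) x 110 (y) x 12 mm, 0.36 to 0.57 kg, small dark dimples on its near part. Origin: centre of the underside, below its centre of mass; x points away from the robot, z up. Starts sloping up by 0.1 rad, near edge on the base top, far part on the pin tips; 18 to 35 mm too near, up to 20 mm to a side, 0.14 rad askew. Seated: at (0, 0, 16 mm) of the base, axes alike.
- left_pin (a point): Foot of the left locating pin, on its axis at the height of the base top. Both pins are 12 mm thick and 12 mm tall, the upper half a cone narrowing to 5 mm; in the seated plate they come level with its top and keep it from sliding on.
- right_pin (a point): Foot of the right locating pin, on its axis at the height of the base top; the same shape as the left.
- round_hole (a point): Centre of the plate's round locating hole (16 mm, right through) at its underside, at x = +25, y = +32 mm of the plate; belongs on the left pin.
- slot_hole (a point): Centre of the plate's rectangular locating slot (16 mm along x, 21 mm along y, right through) at its underside, at x = +25, y = -32 mm of the plate; belongs on the right pin. A flat push on an edge with two spread fingertips squares the plate to the fingers.
- brass_weight_large: Brass 30 mm knob weight, 33 mm tall, standing on the worktop to the right of the base's far part. Origin under its centre. Bystander.
- brass_weight_small: Brass 24 mm knob weight, 26 mm tall, standing on the worktop on the right of the base. Origin under its centre. Bystander.
- grain_tin: Round metal tin with grain, 56 mm across, 27 mm tall, on the worktop left of the base's far part. Origin under its centre. Bystander.
- loupe: Black hand magnifier (ring with handle), 149 mm long, 68 mm wide, 12 mm thick, lying flat on the worktop to the right. Bystander.
- brush: Dust brush, 48 x 159 x 13 mm, lying on the worktop near and to the right. Bystander.
Not all that is in view belongs to the job. What is shaped like the counting_plate but brown is not meant.

How it is judged:
By the outcome, as a careful person would: the job done as asked, in the order asked, and still so for the second after the job is handed in, with the robot touching nothing.
It also fails if it takes over 40 s, if anything falls off the work surface, if the arm or the gripper's body presses on something with over 40 N, if the wrist force passes 120 N, or if a joint passes its speed limit or range.

## Working session

There is one attempt and no reset: what is moved stays moved. The work goes in short steps, Python scripts to look and compute and a shell command to move; the robot and the scene stay as the last step left them, time stands still between calls to the robot, and variables do not carry over. Pictures are saved under pics/ and viewed, at most 10 in all, crops included, and the job is handed in when it is done.

```bash
mkdir -p pics; ls
python3 - <<'E'
from plant import robot
import cv2,pickle
s=robot.read_state();print(s)
d={}
for n in("top","side"):
    c=robot.read_camera(n);d[n]=c
    print(n,c["intrinsics"].round(1).tolist(),c["pose"].round(3).tolist())
    cv2.imwrite(f"pics/{n}0.png",c["color"][:,:,::-1])
pickle.dump(d,open("c0.pkl","wb"))
E
```

```text
pics
{'t': 0.0, 'q': array([-1.40439703e+00,  1.31185776e-01,  1.48928121e+00, -2.35534147e-05,
        1.52299165e+00, -8.53792099e-02]), 'dq': array([ 4.97369656e-04,  4.19356218e-04,  2.68115006e-04,  1.74631032e-04,
       -8.48842395e-04, -9.91608872e-05]), 'joint_torque': array([ 1.81473933e-03, -5.59852266e+01, -4.91755021e+01,  7.72338314e-02,
        3.57382803e-02, -1.52627445e-04]), 'tool_pos': array([ 0.14943376, -0.58066282,  0.30167155]), 'orientation': array([-3.11488240e+00, -3.94216757e-01,  1.55536239e-04]), 'force': array([-0.16936496, -0.27676256, -0.73716604]), 'wrist_torque': array([ 0.03561297, -0.03283957,  0.03868569]), 'gripper_force': 0.0, 'opening': 0.09306450627577151}
top [[367.2, 0.0, 254.0], [0.0, 367.2, 193.6], [0.0, 0.0, 1.0]] [[-0.02, -0.993, 0.116, 0.36], [-1.0, 0.019, -0.005, -0.159], [0.002, -0.116, -0.993, 1.032], [0.0, 0.0, 0.0, 1.0]]
side [[457.7, 0.0, 259.6], [0.0, 457.7, 187.9], [0.0, 0.0, 1.0]] [[1.0, -0.006, 0.021, 0.448], [-0.022, -0.419, 0.908, -1.174], [0.003, -0.908, -0.419, 0.537], [0.0, 0.0, 0.0, 1.0]]
```

View pics/top0.png

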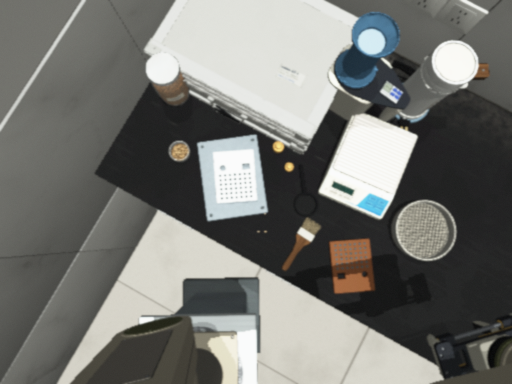

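View pics/side0.png

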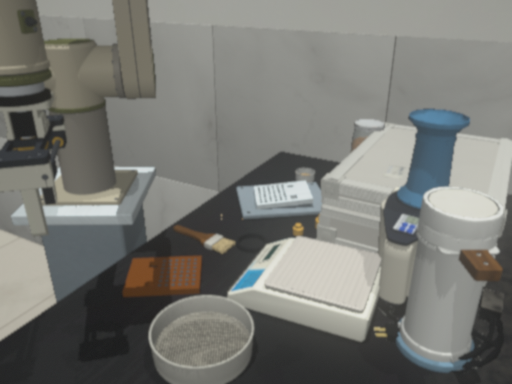

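The candidates are the white/aluminium plate with dimples at top (236,176), on the blue-grey base; the brown plate-shaped block at (352,265), a decoy; and the white scale at (370,165), which isn't it. I choose (236,176) and will check it in a close crop.

Run:
```python
import cv2,pickle
d=pickle.load(open("c0.pkl","rb"))
im=d["top"]["color"][125:230,185:300,::-1]
cv2.imwrite("pics/crop0.png",cv2.resize(im,None,fx=5.6,fy=5.6,interpolation=cv2.INTER_CUBIC))
for p in [(236,155),(204,160),(262,200),(236,205),(222,165)]: print(p,d["top"]["color"][p[1],p[0]])
```

```text
(236, 155) [251 251 251]
(204, 160) [197 210 214]
(262, 200) [199 213 217]
(236, 205) [203 217 221]
(222, 165) [207 212 212]
```

View pics/crop0.png

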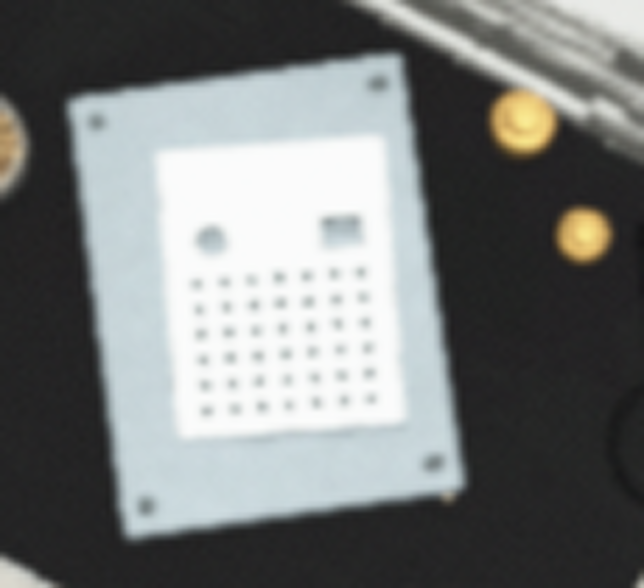

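The crop confirms it: white dimpled plate, round hole at crop (210,240) and slot at (342,230), on the grey base. Next I measure.

```bash
cat > h.py <<'E'
import numpy as np,cv2
from plant import robot
def ray(c,uv,z):
    K,P=c["intrinsics"],c["pose"]
    d=P[:3,:3]@np.linalg.solve(K,[uv[0],uv[1],1.]);o=P[:3,3]
    return o+d*(z-o[2])/d[2]
def quad(mask):
    cs,_=cv2.findContours(mask.astype(np.uint8),cv2.RETR_EXTERNAL,cv2.CHAIN_APPROX_NONE)
    k=max(cs,key=cv2.contourArea)
    b=cv2.boxPoints(cv2.minAreaRect(k)).astype(float); p=k[:,0,:].astype(float)
    L=[]
    for i in range(4):   # line fitted to the contour points near each box side
        a,e=b[i],b[(i+1)%4];n=np.linalg.norm(e-a);t=(e-a)/n;r=p-a
        s=r@t;dist=np.abs(r[:,0]*t[1]-r[:,1]*t[0])
        q=p[(s>.12*n)&(s<.88*n)&(dist<4)]
        vx,vy,x,y=cv2.fitLine(q.astype(np.float32),cv2.DIST_HUBER,0,.01,.01).ravel()
        L.append(np.cross([x,y,1],[x+vx,y+vy,1]))
    c=[np.cross(L[i-1],L[i]) for i in range(4)];c=np.array([v[:2]/v[2] for v in c])
    far=c[np.argsort(c[:,1])]; f=far[:2][np.argsort(far[:2,0])];g=far[2:][np.argsort(far[2:,0])]
    return np.array([f[0],f[1],g[1],g[0]])  # far-left, far-right, near-right, near-left (top view)
def look(c,s,zfar=.042):
    I=c["color"].astype(int);R=np.zeros(I.shape[:2],bool);R[128:228,190:275]=1
    pm=R&(I.min(2)>228); bm=R&(I.min(2)>120)
    # keep holes/dimples out of the outline by closing
    k=np.ones((3,3),np.uint8)
    bm=cv2.morphologyEx(bm.astype(np.uint8),cv2.MORPH_OPEN,k)
    bq,pq=quad(bm),quad(pm.astype(np.uint8))
    B=np.array([ray(c,p,.016)[:2] for p in bq]);zs=[zfar,zfar,.028,.028]
    P=np.array([ray(c,p,z)[:2] for p,z in zip(pq,zs)])
    def pose(Q):
        a=(Q[0]+Q[1]-Q[2]-Q[3])/2;l=(Q[0]+Q[3]-Q[1]-Q[2])/2
        yaw=np.arctan2(a[1]-l[0],a[0]+l[1]);return Q.mean(0),yaw,np.linalg.norm(a),np.linalg.norm(l)
    b,p=pose(B),pose(P)
    rot=lambda y:np.array([[np.cos(y),-np.sin(y)],[np.sin(y),np.cos(y)]])
    O=b[0]+rot(b[1])@[.0275,0]
    rel=rot(b[1]).T@(p[0]-O)
    return dict(bq=bq,pq=pq,base=b,plate=p,O=O,rel=rel*1e3,dyaw=p[1]-b[1])
E
python3 - <<'E'
import pickle;from h import *
np.set_printoptions(precision=4,suppress=True)
d=pickle.load(open("c0.pkl","rb"))
for k,v in look(d["top"],0).items():print(k,v)
# side view white quad
I=d["side"]["color"];
E
```

```text
bq [[197.1243 142.6684]
 [255.7096 134.5349]
 [266.9932 211.4038]
 [207.1739 220.0613]]
pq [[213.1647 151.7856]
 [252.5591 149.587 ]
 [255.9446 199.0286]
 [216.597  202.3995]]
base (array([ 0.5273, -0.1019]), np.float64(0.12302831414616013), np.float64(0.2208649275584503), np.float64(0.16729988778355437))
plate (array([ 0.5268, -0.1108]), np.float64(0.05064161067546591), np.float64(0.1372597238666478), np.float64(0.10845783987065089))
O [ 0.5546 -0.0985]
rel [-29.0655  -8.7905]
dyaw -0.07238670347069422
```

```bash
python3 -m jog '0 .0357 -.0191 0 0;0 .0357 -.0191 0 0;0 .0357 -.0191 0 0;0 .0357 -.0191 0 0;0 .0357 -.0191 0 0;0 .0357 -.0191 0 0;0 .0357 -.0191 0 0;0 .0357 -.0191 0 0;0 .0357 -.0191 0 0;0 .0357 -.0191 0 0' 20; python3 -m jog '0 .0357 -.0191 0 0;0 .0357 -.0191 0 0;0 .0357 -.0191 0 0;0 .0357 -.0191 0 0;0 0 0 0 5.5;0 0 0 0 5.5;0 0 0 0 5.5;0 0 0 0 5.5;0 0 0 0 0;0 0 0 0 0'
python3 - <<'E'
from h import *
import pickle
s=robot.read_state();c=robot.read_camera("wrist");pickle.dump((s,c),open("w1.pkl","wb"))
cv2.imwrite("pics/w1.png",c["color"][:,:,::-1]);print(s["tool_pos"],c["intrinsics"].round(1).tolist(),c["tool_from_camera"].round(3).tolist())
E
```

```text
t: 0.93
tool_pos: [0.4487, -0.3054, 0.3024]
orientation: [-3.116, -0.394, 0.0]
force: [1.4, -0.9, -1.3]
opening: 0.0311
gripper_force: 0.0
t: 1.77
tool_pos: [0.5668, -0.1975, 0.3023]
orientation: [-3.135, 0.203, 0.001]
force: [-0.1, 0.3, -0.2]
opening: 0.0007
gripper_force: 0.0
[ 0.566781   -0.19748697  0.30228252] [[295.0, 0.0, 253.3], [0.0, 295.0, 193.7], [0.0, 0.0, 1.0]] [[0.001, -0.964, -0.264, 0.074], [1.0, 0.001, -0.0, 0.0], [0.001, -0.264, 0.964, -0.082], [0.0, 0.0, 0.0, 1.0]]
```

View pics/w1.png

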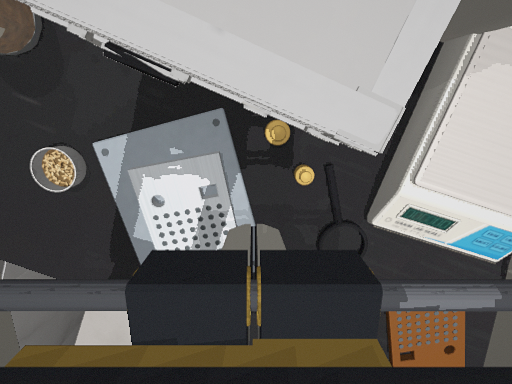

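The wrist view shows base far corners at (94,145) and (222,110), round hole at (158,200), slot at (208,190) and weights at (278,132) and (304,175). All are clear of the closed fingers at (253,260).

```bash
cat >> h.py <<'E'
from scipy.spatial.transform import Rotation as Ro
def wcam(s,c):
    T=np.eye(4);T[:3,:3]=Ro.from_rotvec(s["orientation"]).as_matrix();T[:3,3]=s["tool_pos"]
    return dict(color=c["color"],intrinsics=c["intrinsics"],pose=T@c["tool_from_camera"])
def tobase(p,O=np.array([.5546,-.0985]),y=.123):
    R=np.array([[np.cos(y),-np.sin(y)],[np.sin(y),np.cos(y)]]);return R.T@(np.asarray(p)[:2]-O)*1e3
E
python3 - <<'E'
from h import *
import pickle
np.set_printoptions(precision=1,suppress=True)
w=wcam(*pickle.load(open("w1.pkl","rb")));d=pickle.load(open("c0.pkl","rb"))["top"]
for n,uv,z in [("FL",(93,145),.016),("FR",(222,109),.016),("round",(158,200.5),.037),("slot",(208.5,190),.037),("plFL",(130,166),.042),("plFR",(220,152),.042),("wL",(278,132),.02),("wS",(304,175),.02),("appar",(378,153),0.02),("appar.1",(378,153),0.1)]:
    print(n,tobase(ray(w,uv,z)),ray(w,uv,z))
for n,uv,z in [("round",(185+210/5.6,125+240/5.6),.037),("slot",(185+342/5.6,125+231/5.6),.037)]: print("top",n,tobase(ray(d,uv,z)))
E
```

```text
FL [83.3 84. ] [ 0.6 -0.   0. ]
FR [ 84.7 -82.7] [ 0.6 -0.2  0. ]
round [-0.4 21.3] [ 0.6 -0.1  0. ]
slot [ -3.  -42.6] [ 0.6 -0.1  0. ]
plFL [48.8 37.1] [ 0.6 -0.1  0. ]
plFR [ 38.3 -69.7] [ 0.6 -0.2  0. ]
wL [  42.  -141.4] [ 0.6 -0.2  0. ]
wS [ -17.9 -161. ] [ 0.6 -0.3  0. ]
appar [ -13.5 -255.1] [ 0.6 -0.4  0. ]
appar.1 [   5.1 -225. ] [ 0.6 -0.3  0.1]
top round [-3.1 21.1]
top slot [ -7.9 -43.7]
```

```bash
python3 -m jog '0 0 0 .04 0;0 0 0 .04 0;0 0 0 .04 0;0 0 0 .04 0;0 0 0 .02 0;0 0 0 .018 0;0 0 0 0 0;0 -.00075 -.0029 0 0;0 -.00075 -.0029 0 0;0 -.00075 -.0029 0 0';python3 -m jog '0 -.00075 -.0029 0 0;0 -.00075 -.0029 0 0;0 -.0005 -.002 0 0;0 -.0005 -.002 0 0'
```

```text
t: 2.65
tool_pos: [0.5671, -0.1889, 0.107]
orientation: [3.134, -0.207, 0.005]
force: [0.5, 1.2, 0.2]
opening: 0.0005
gripper_force: 0.0
t: 2.98
tool_pos: [0.565, -0.1784, 0.1053]
orientation: [3.134, -0.207, 0.002]
force: [1.6, -2.1, 1.4]
opening: 0.0001
gripper_force: 1.3
```

```bash
python3 -m jog '0 -.0005 -.002 0 0;0 -.0005 -.002 0 0;0 -.0005 -.002 0 0;0 0 0 0 0;0 0 0 0 0'
python3 - <<'E'
from h import *
a=robot.read_state();w=robot.read_camera("wrist");t=robot.read_camera("top");print(a["tool_pos"],tobase(a["tool_pos"]))
W=cv2.resize(t["color"][125:230,180:290],(400,384))
cv2.imwrite("pics/w2.png",np.hstack([cv2.resize(w["color"],(400,300)),np.zeros((300,0,3),np.uint8)])[:,:,::-1]) if 0 else cv2.imwrite("pics/w2.png",np.hstack([cv2.resize(w["color"],(400,384)),W])[:,:,::-1])
E
```

```text
t: 3.4
tool_pos: [0.564, -0.1724, 0.1048]
orientation: [-3.135, 0.207, -0.0]
force: [0.1, -1.6, 0.7]
opening: 0.0003
gripper_force: 0.9
[ 0.56403763 -0.17241768  0.10483868] [  0.29736366 -74.51713493]
```

View pics/w2.png

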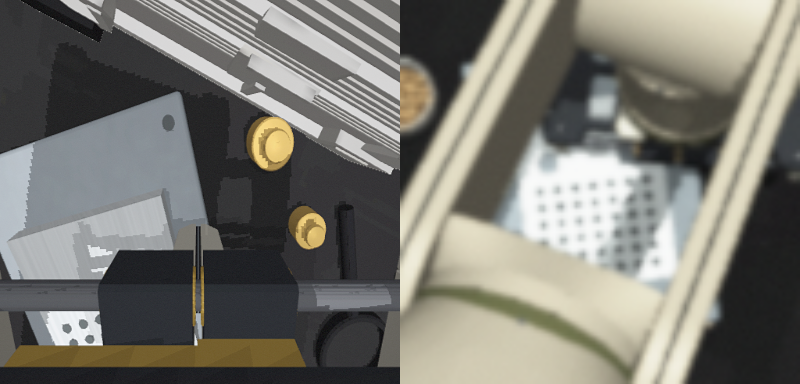

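```bash
python3 -m jog '0 .0025 .0097 0 0;0 0 0 -.04 0;0 0 0 -.04 0;0 0 0 -.04 -4.8;0 0 0 -.04 -4.8;0 0 0 0 -4.8;.7 -.031 -.021 0 0;.7 -.031 -.021 0 0;.7 -.031 -.021 0 0;.7 -.031 -.021 0 0' ;python3 -m jog '.7 0 0 0 0;.7 0 0 0 0'
python3 - <<'E'
from h import *
import pickle
a=robot.read_state();w=robot.read_camera("wrist");t=robot.read_camera("top");pickle.dump((a,w,t),open("w3.pkl","wb"))
print(a["tool_pos"],tobase(a["tool_pos"]),a["orientation"],a["opening"])
W=cv2.resize(t["color"][125:230,180:290],(288,275));W=np.vstack([W,np.zeros((109,288,3),np.uint8)])
cv2.imwrite("pics/w3.png",np.hstack([w["color"],W])[:,:,::-1])
E
```

```text
t: 4.33
tool_pos: [0.4304, -0.1134, 0.2637]
orientation: [-3.135, -0.186, 0.003]
force: [0.1, 0.5, 0.4]
opening: 0.0224
gripper_force: 0.0
t: 4.5
tool_pos: [0.4305, -0.1132, 0.2643]
orientation: [-3.136, -0.188, 0.0]
force: [0.8, 0.1, 0.8]
opening: 0.0361
gripper_force: 0.0
[ 0.43051462 -0.11324879  0.26431973] [-124.95744759    0.58668427] [-3.13563794e+00 -1.87606731e-01  4.82127092e-04] 0.036077987186428816
```

View pics/w3.png

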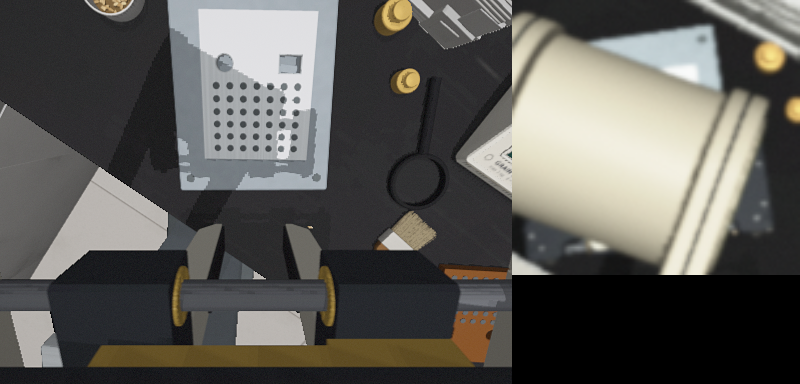

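The view shows the plate now nearly square: round hole (224.5,62), slot (290,64), base near corners (181,189) and (327,189), plate far edge at row 10.

Run:
```python
from h import *
import pickle
np.set_printoptions(precision=1,suppress=True)
a,w,t=pickle.load(open("w3.pkl","rb"));c=wcam(a,w)
g=cv2.cvtColor(w["color"],cv2.COLOR_RGB2GRAY)
for n,uv,z in [("bNL",(181,189),.016),("bNR",(327,189),.016),("round",(224.5,62),.037),("slot",(290,64),.037),("plFL",(199,10),.042),("plFR",(318,11.5),.042),("plNL",(205,159),.02),("plNR",(306,160),.02)]: print(n,tobase(ray(c,uv,z)))
```

```text
bNL [-136.1   84.2]
bNR [-136.5  -84.6]
round [-3.8 28.1]
slot [ -5.8 -35.4]
plFL [39.4 49.7]
plFR [ 37.9 -59.1]
plNL [-100.7   54.2]
plNR [-102.1  -58.1]
```

```bash
python3 -m jog '.7 0 0 .04 -.2;.7 0 0 .04 0;.7 0 0 .04 0;.7 0 0 .02 0;.7 0 0 .018 0;.7 0 0 .002 0;.7 0 0 0 0;.7 .004 0 0 0;.7 .004 0 0 0;.7 .004 0 0 0';python3 -m jog '.7 .003 0 0 0;.7 .003 0 0 0;.7 .003 0 0 0;.7 .003 0 0 0;.7 .003 0 0 0;.7 .003 0 0 0';python3 -m jog '.7 .003 0 0 0;.7 .003 0 0 0;.7 .003 0 0 0;.7 .003 0 0 0;.7 0 0 0 0'
```

```text
t: 5.43
tool_pos: [0.4457, -0.1128, 0.1064]
orientation: [3.135, 0.192, 0.004]
force: [-4.4, -1.6, 0.7]
opening: 0.0651
gripper_force: 2.4
t: 5.93
tool_pos: [0.4617, -0.1101, 0.1051]
orientation: [3.136, 0.193, -0.002]
force: [-5.9, -0.5, 5.5]
opening: 0.0653
gripper_force: 2.9
t: 6.35
tool_pos: [0.4748, -0.1086, 0.1052]
orientation: [3.135, 0.193, 0.003]
force: [-0.7, 0.3, -0.8]
opening: 0.0649
gripper_force: 0.0
```

```bash
python3 -m jog '.7 -.01 0 0 0;.7 -.035 0 -.02 0;.7 -.01 0 -.04 0;.7 0 0 -.04 0;.7 0 0 -.04 0;.7 0 0 -.02 0;.7 0 0 0 0;.7 0 0 0 0'
python3 - <<'E'
from h import *
import pickle
a=robot.read_state();w=robot.read_camera("wrist");t=robot.read_camera("top");pickle.dump((a,w,t),open("w4.pkl","wb"))
print(a["tool_pos"],tobase(a["tool_pos"]),a["orientation"],a["opening"])
cv2.imwrite("pics/w4.png",cv2.resize(w["color"][0:230,150:360],(730,800//800*600))[:,:,::-1])
E
```

```text
t: 7.02
tool_pos: [0.4202, -0.1156, 0.2665]
orientation: [3.134, 0.193, 0.006]
force: [0.4, 0.7, -0.2]
opening: 0.0649
gripper_force: 0.0
[ 0.42017068 -0.11563377  0.26647822] [-135.51585525   -0.51117635] [3.13397303 0.19260924 0.00640566] 0.0648678786470622
```

View pics/w4.png

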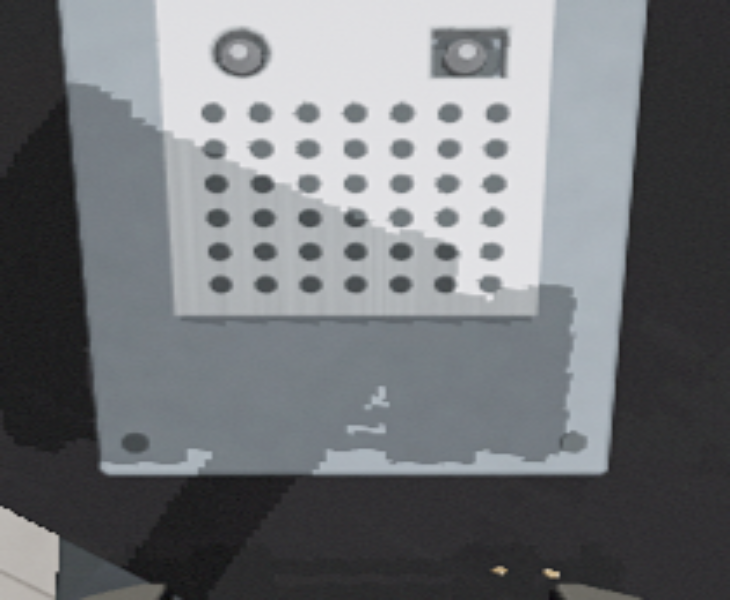

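Both pins show in their holes (crop (240,52) and (467,55)) and the near edge is parallel to the base. Next, the side view to check that it lies flat and the bystanders haven't moved.

Run:
```python
from h import *
import pickle
np.set_printoptions(precision=1,suppress=True)
s=robot.read_camera("side");o=pickle.load(open("c0.pkl","rb"))["side"]
f=lambda c:cv2.resize(c["color"][160:245,225:330],(741,300),interpolation=cv2.INTER_CUBIC)
f=lambda c:cv2.resize(c["color"][165:245,170:330],(600,300),interpolation=cv2.INTER_CUBIC)
cv2.imwrite("pics/s5.png",np.vstack([f(o),f(s)])[:,:,::-1])
a,w,t=pickle.load(open("w4.pkl","rb"));c=wcam(a,w)
k=lambda u,v:(150+u*210/730,v*230/600)
for n,uv,z in [("round",k(241,52),.028),("slot",k(469,53),.028),("pinL",k(240,52),.028),("pinR",k(467,54),.028),("NL",k(175,317),.018),("NR",k(538,317),.018),("bNL",k(102,473),.014),("bNR",k(606,473),.014)]:print(n,tobase(ray(c,uv,z)))
```

```text
round [26.2 32. ]
slot [ 25.9 -31.8]
pinL [26.2 32.2]
pinR [ 25.5 -31.3]
NL [-70.   56.6]
NR [-70.  -57.2]
bNL [-137.7   84.8]
bNR [-137.6  -83.7]
```

View pics/s5.png

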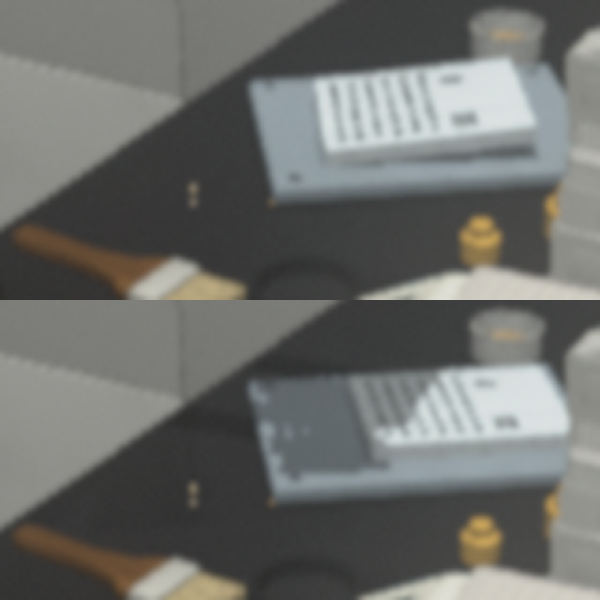

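The before/after pair shows the plate at (470,415) lying flat and parallel to the base with no gap beneath it. The tin, weights and brush are unmoved.

```bash
python3 -c "
from plant import robot
print(robot.close_job())"
```

```text
the job is handed in; nothing more can be done
None
```

The counting plate now lies flat on its base with both locating holes over the pins, the bystanders in view are where they were, and the job was handed in after about 7 s of robot time.

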